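# Load the bench shaker with staining cases

## Robot

A 6-joint arm with a two-finger parallel gripper is mounted at the origin on the work surface. World frame = base frame: x ahead of the robot, y to its left, z up, the work surface at z = 0. Lengths are in m, angles in rad, forces in N, time in s.
With the tool pointing down it reaches from about 0.35 to 0.875 m from the base axis. Payload 4.2 kg.
Tool frame: the origin (TCP) lies midway between the tips of the shut fingers; the grasp point (between the pads) lies 19 mm behind it (bot.hold_point_z is the distance from the TCP to the grasp point, in m); z points along the fingers, y is the line along which they close (so a half turn about z gives the same grasp; the last joint's range is limited). The gripper opens to 85 mm and grips with 20 to 120 N. Pads are 22 mm wide; open, the fingers measure 114 mm over their backs; the gripper's body (76 mm by 85 mm) begins 54 mm behind the grasp point. The pads swing forward as they close: fully open they stand 13 mm farther back than shut.
Start: joints at [-1.069, 0.385, 0.008, 0, -1.194, -0.259], TCP at [0.15, -0.607, 0.231] pointing down, gripper open.
Joint ranges: [-3.14, 3.14], [-1.21, 2.06], [-1.07, 1.41], [-3.16, 2.05], [-2.99, -0.16], [-3.1, 3.1]. Speed limits (rad/s): [2.79, 2.79, 3.14, 3.14, 3.14, 3.14].

## Interface

Orientations are given as [roll, pitch, yaw] about the fixed x, y, z axes, in that order (R = Rz(yaw) Ry(pitch) Rx(roll)).
In Python, from bench import bot, eyes, workorder gives the robot as it stands.
- The arm moves only by the shell command python3 -m crank 'ROWS' [OPENING] [FORCE]. ROWS is JSON, one flat list of numbers, 6 for each row, row after row: the shift along the tool's x, y, z as a fraction of full scale, then the turn, a rotation vector about the tool's x, y, z as a fraction of full scale. In form: [x, y, z, ax, ay, az, x, y, z, ax, ay, az, ...]. A call has 1 to 5 rows; each row shifts and turns the commanded pose from where the row before left it, along the tool's axes as they then stand; what a row does not reach is not made up. Full scale, the value 1, is 0.8 m for a shift and pi/4 rad for a turn. A row lasts 1/8 s, in which the tool goes at most 62.5 mm and 10.7 degrees, less where a joint would pass 70% of its speed; a pose out of reach is approached as far as the arm can. A call with a number of a shift or a turn outside -1 to 1 is refused whole. A call with a gripper value outside its range is refused whole. OPENING is the opening, from -1 (shut) to 1 (fully open), set as the call begins (- or left out, the last holds). The fingers move at their own pace and stop on an object; FORCE is the grip in N (left out, the last holds). Time passes only in rows, so rows that do not move let the fingers close. It gives the time, the measured TCP pose, the force, the opening and the grip force at its end, in the units of the state.
- bot.get_obs(): the state, without advancing time (a new reading comes with each control period).
- eyes.capture(name): name is "scene" or "top" or "wrist"; returns (picture, depth): 420x560x3 uint8, red, green, blue; 420x560 float32, m along the optical axis (not along the pixel's ray), 0 where there is no reading.
- eyes.get_calibration(name): a dict with "intrinsics" (3x3 intrinsics, pixels), "extrinsics" (4x4, takes a point from camera to world coordinates); the wrist camera has in their place "T_tool_cam" (4x4, takes a point from camera to tool coordinates, whose origin is the TCP and whose axes are the flange's). Camera axes: x right, y down, z forward; pixel columns grow to the right and rows downward; lengths in m; the calibration is good to about 2 mm. A picture is of the moment at which its call begins: read the wrist's pose just before it. get_calibration takes no time and is no camera call.
- workorder.job_done(): hands the job in; it is judged then, once.
The state is a dict: "time_s": time; "joints": joint angles; "joint_vel": joint speeds; "joint_torque": joint torques, N m; "tcp_pos": TCP position; "tcp_rot": TCP orientation; "force": force on the tool from outside, world axes, zero at the start; "wrist_torque": the same for the moment, N m; "opening": finger opening in m; "grip_force": force on a finger pad.
Only numpy, scipy, OpenCV 4.12 (cv2) and the standard library are available. Lean on these libraries where they do the work, as an engineer would, in place of code of your own. Each camera call takes 0.05 s, during which the arm holds its last target. There are 200 camera calls.

## Task

Load the bench shaker safely: with its tray still empty, press the red mushroom stop fully in so that it stays in, then stack all the flat black staining cases from the bench in one square pile on the tray, the lowest on the grey pad and every case lined up with the pad's outline. Only when the pile is complete, turn the stop's head clockwise so that it comes fully up again, and leave the pile standing, squarely aligned, and the other things on the bench where they are.

Things in the scene. Friction and masses are not known exactly. Their poses are not given: they have to be found in the camera images.
- case1: One of up to six alike flat closed staining cases (light-proof boxes), black with a thin grey seam band and a grey clasp at mid-length: 100 mm along its x, 68 mm along its y, 16 mm thick, about 120 g, flat on top and bottom (either face may be up). Origin: centre of its underside, z up through it. Lies flat on the bench at the start, somewhere to the left or right; None if absent this time.
- case2: One of up to six alike flat closed staining cases (light-proof boxes), black with a thin grey seam band and a grey clasp at mid-length: 100 mm along its x, 68 mm along its y, 16 mm thick, about 120 g, flat on top and bottom (either face may be up). Origin: centre of its underside, z up through it. Lies flat on the bench at the start, somewhere to the left or right; None if absent this time.
- case3: One of up to six alike flat closed staining cases (light-proof boxes), black with a thin grey seam band and a grey clasp at mid-length: 100 mm along its x, 68 mm along its y, 16 mm thick, about 120 g, flat on top and bottom (either face may be up). Origin: centre of its underside, z up through it. Lies flat on the bench at the start, somewhere to the left or right; None if absent this time.
- case4: One of up to six alike flat closed staining cases (light-proof boxes), black with a thin grey seam band and a grey clasp at mid-length: 100 mm along its x, 68 mm along its y, 16 mm thick, about 120 g, flat on top and bottom (either face may be up). Origin: centre of its underside, z up through it. Lies flat on the bench at the start, somewhere to the left or right; None if absent this time.
- case5: One of up to six alike flat closed staining cases (light-proof boxes), black with a thin grey seam band and a grey clasp at mid-length: 100 mm along its x, 68 mm along its y, 16 mm thick, about 120 g, flat on top and bottom (either face may be up). Origin: centre of its underside, z up through it. Lies flat on the bench at the start, somewhere to the left or right; None if absent this time.
- case6: One of up to six alike flat closed staining cases (light-proof boxes), black with a thin grey seam band and a grey clasp at mid-length: 100 mm along its x, 68 mm along its y, 16 mm thick, about 120 g, flat on top and bottom (either face may be up). Origin: centre of its underside, z up through it. Lies flat on the bench at the start, somewhere to the left or right; None if absent this time.
- shaker: Small bench shaker, fixed to the bench: white base 180 x 180 mm, 30 mm high, carrying a square aluminium tray 180 x 180 mm, 9 mm thick, whose top is 45 mm above the bench. Origin: centre of its underside on the bench. In the middle of the tray lies a fixed grey pad with the same 100 x 68 mm outline as a case.
- pad (a point): Centre of the top of the grey pad on the shaker's tray, 48 mm above the bench (the pad stands 3 mm above the tray); its x runs along the pad's 100 mm side, y along its 68 mm side, z up.
- pod: The shaker's control box, fixed to the bench, white, 110 x 84 x 55 mm (x, y, z) with a round yellow collar (54 mm across, its top 61 mm above the bench) and the red mushroom stop on top. Origin: centre of its underside; the stop's axis rises vertically from there.
- stop_top (a point): Top of the red mushroom stop's slightly domed head, on its axis: 97 mm above the bench when released, 89 mm when pressed in. The head is 40 mm across; its straight sides, where fingers can grip it, run from 8 to 22 mm below this point; below them is a thin stem and then the yellow collar, whose top is 36 mm below this point when released, 28 mm when pressed in. The frame turns with the head.
- stop_in (a joint): How far the mushroom stop is pushed in, m: 0 = released (up), 0.008 = fully in. A downward push of about 3 N starts it and 4 to 5 N takes it fully in; it stays in (friction holds it against its light spring) wherever it is left. It is brought up by turning (see stop_turn).
- stop_turn (a joint): Turn of the mushroom stop's head, rad: geared to the travel like a steep screw. 0 when released, 0.7 when fully in (it twists anticlockwise, seen from above, as it goes down). Gripped and turned clockwise from above by 0.7 rad (under 0.05 N m) it rises 8 mm, so the fingers should rise with it; part of the turn brings it up only part of the way.
- oil: Bystander: small amber bottle, 32 mm across, 70 mm high. Origin: centre of its underside.
- dish: Bystander: small white open dish, 60 mm across, 14 mm high. Origin: centre of its underside.
- slidebox: Bystander: blue slide box, 40 x 90 x 32 mm (x, y, z). Origin: centre of its underside.
- rack: Bystander: orange tube rack, 60 x 110 x 40 mm (x, y, z), tubes to 49 mm. Origin: centre of its underside.
- marker: Bystander: white marker pen lying along its y, 130 mm long, 12 mm thick. Origin: centre of its underside.
Mind the look-alikes: they are no part of the job. What is shaped like the case1 but blue or green is not meant.

How it is judged:
On the way, in this order (a step that is already met when the one before it is completed fails the run):
1. the stop is pressed fully in while no case is on the tray (value of joint stop_in above 0.0065 m and horizontal distance between each of case1, case2, case3, case4, case5, case6 and pad above 0.13 m), for 0.2 s.
2. all the cases are piled squarely on the pad, the stop still in (value of joint stop_in above 0.0065 m and horizontal distance between each of case1, case2, case3, case4, case5, case6 and pad below 0.007 m and angle between the x axis of each of case1, case2, case3, case4, case5, case6 and the x axis of pad, either way round below 0.12 rad and angle between the z axis of each of case1, case2, case3, case4, case5, case6 and the z axis of pad, either way round below 0.06 rad), for 0.3 s.
3. the stop is turned and fully up again (value of joint stop_in below 0.0012 m), for 0.2 s.
At the end, for the whole second after the job is handed in: Every case present lies flat (within 0.06 rad) in one pile on the pad, its centre within 7 mm of the pad's centre seen from above and its long side within 0.12 rad of the pad's, at rest; the stop is up (less than 1.2 mm in) (horizontal distance between each of case1, case2, case3, case4, case5, case6 and pad below 0.007 m and angle between the x axis of each of case1, case2, case3, case4, case5, case6 and the x axis of pad, either way round below 0.12 rad and angle between the z axis of each of case1, case2, case3, case4, case5, case6 and the z axis of pad, either way round below 0.06 rad and linear speed of each of case1, case2, case3, case4, case5, case6 below 0.01 m/s and value of joint stop_in below 0.0012 m); the robot touches nothing.
It fails at once if a bystander is moved by more than 40 mm (distance of any of oil, dish, slidebox, rack, marker from where it was at the start of the episode above 0.04 m).
Of case1, case2, case3, case4, case5, case6 only 4 to 6 are there at a start; the rules pass over those that are not, and their reading is None.
At some moment in a run one of case1, case2, case3, case4, case5, case6 may be knocked a few centimetres aside while the robot is not near it.
It also fails if it takes over 210 s, if anything falls off the work surface, if the arm or the gripper's body presses on something with over 40 N, if the wrist force passes 120 N, or if a joint passes its speed limit or range.

## Working session

There is one attempt and no reset: what is moved stays moved. The work goes in short steps, Python scripts to look and compute and a shell command to move; the robot and the scene stay as the last step left them, time stands still between calls to the robot, and variables do not carry over. Pictures are saved under pics/ and viewed, at most 14 in all, crops included, and the job is handed in when it is done.

```bash
ls; mkdir -p pics
python3 - <<'E'
from bench import bot,eyes
import cv2,numpy as np
print(bot.get_obs())
for n in("top","scene"):
    p,d=eyes.capture(n); cv2.imwrite(f"pics/{n}0.png",p[...,::-1]); np.save(f"{n}_d.npy",d)
    print(eyes.get_calibration(n))
print(eyes.get_calibration("wrist"))
E
```

```text
pics
{'time_s': 0.0, 'joints': array([-1.06937829e+00,  3.85553828e-01,  6.61222235e-03, -4.82303714e-04,
       -1.19398929e+00, -2.58607590e-01]), 'joint_vel': array([ 0.00110605, -0.00071488, -0.000981  ,  0.00019095, -0.00052622,
        0.00019711]), 'joint_torque': array([-1.99301925e-03, -3.92291522e+01,  1.88397181e+01,  4.18608516e+00,
       -4.62908152e-03, -1.01525913e-05]), 'tcp_pos': array([ 0.15014693, -0.60609336,  0.23022038]), 'tcp_rot': array([ 3.13941443e+00, -1.12707048e-04, -2.89896003e+00]), 'force': array([-0.66077486,  0.28398739,  0.30107941]), 'wrist_torque': array([0.03439201, 0.02186322, 0.04545553]), 'grip_force': 0.0, 'opening': 0.08533663843356748}
{'intrinsics': array([[445.09440027,   0.        , 277.85631096],
       [  0.        , 445.09440027, 207.50984641],
       [  0.        ,   0.        ,   1.        ]]), 'extrinsics': array([[-0.01031232, -0.97830313,  0.20692184,  0.28285624],
       [-0.99994569,  0.00977671, -0.00361089, -0.0623841 ],
       [ 0.00150953, -0.20694784, -0.97835081,  1.1911605 ],
       [ 0.        ,  0.        ,  0.       
[... 274 characters left out ...]
.90188532, -0.28014155,  0.32882152, -0.47765247],
       [ 0.00425908, -0.7554003 , -0.65524975,  0.9696724 ],
       [ 0.        ,  0.        ,  0.        ,  1.        ]])}
{'intrinsics': array([[366.71819352,   0.        , 280.48313911],
       [  0.        , 366.71819352, 208.14748481],
       [  0.        ,   0.        ,   1.        ]]), 'T_tool_cam': array([[ 2.11464347e-04, -9.62631146e-01, -2.70815862e-01,
         6.90886003e-02],
       [ 9.99999780e-01,  3.32361211e-05,  6.62701859e-04,
         3.91043623e-04],
       [-6.28936581e-04, -2.70815943e-01,  9.62630941e-01,
        -1.42394290e-01],
       [ 0.00000000e+00,  0.00000000e+00,  0.00000000e+00,
         1.00000000e+00]])}
```

View pics/top0.png

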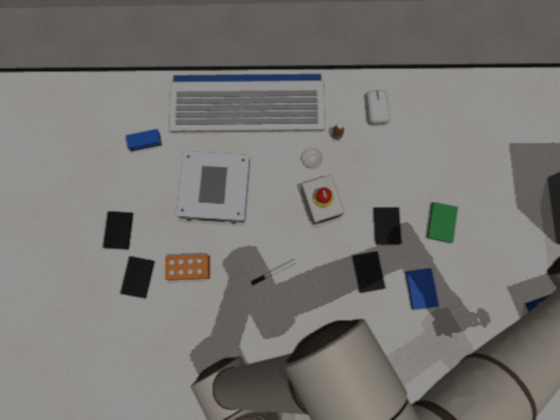

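View pics/scene0.png

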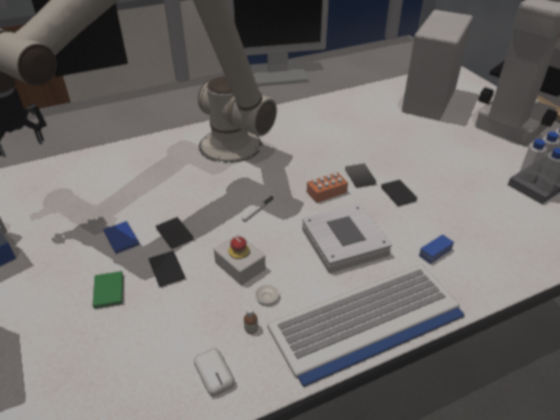

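The top view shows four black cases, at (118,230), (137,277), (388,226) and (369,271). The pad is at (213,185) and the stop at (323,195). The blue (422,288) and green (442,222) look-alikes are on the right. The arm hides the bottom of the picture, so I'll check there again after moving.

```bash
cat > h.py <<'E'
from bench import bot,eyes
import cv2,numpy as np
from scipy.spatial.transform import Rotation as Ro
def pose():
    o=bot.get_obs(); T=np.eye(4); T[:3,:3]=Ro.from_euler('xyz',o['tcp_rot']).as_matrix(); T[:3,3]=o['tcp_pos']; return T
def cap(n):
    T=pose(); p,d=eyes.capture(n); c=eyes.get_calibration(n)
    E=T@c['T_tool_cam'] if n=='wrist' else c['extrinsics']
    return p,d,c['intrinsics'],E
def cast(uv,z,K,E):
    uv=np.atleast_2d(np.array(uv,float)); r=np.c_[uv,np.ones(len(uv))]@np.linalg.inv(K).T@E[:3,:3].T
    return E[:3,3]+r*((z-E[2,3])/r[:,2])[:,None]
def rect(mask,z,K,E,lo,hi):
    """min-area rectangles on plane z of mask blobs, long side within lo..hi"""
    out=[]
    for c in cv2.findContours(mask,cv2.RETR_EXTERNAL,cv2.CHAIN_APPROX_NONE)[0]:
        if len(c)<15: continue
        w=cast(c[:,0],z,K,E)[:,:2]
        (x,y),(a,b),t=cv2.minAreaRect((w*1000).astype(np.float32))
        t=np.radians(t)
        if a<b: a,b,t=b,a,t+np.pi/2
        if lo<a<hi: out.append((round(x/1000,4),round(y/1000,4),round((t+np.pi/2)%np.pi-np.pi/2,3),round(a),round(b),tuple(c[:,0].mean(0).round())))
    return out
def black(p,v=45):
    m=((p.max(2)<v)).astype(np.uint8)*255
    return cv2.morphologyEx(cv2.morphologyEx(m,cv2.MORPH_CLOSE,np.ones((3,3))),cv2.MORPH_OPEN,np.ones((3,3)))
def plan(x,y,z,yaw=None):
    """turn about tool z, then shift in the turned tool axes, in move units"""
    T=pose(); R=T[:3,:3]
    cy=np.arctan2(R[1,0],R[0,0])
    tgt=Ro.from_euler('xyz',[np.pi,0,cy if yaw is None else yaw]).as_matrix()
    d=tgt.T@(np.array([x,y,z])-T[:3,3])/.8
    print('turn',(Ro.from_matrix(R.T@tgt).as_rotvec()/(np.pi/4)).round(4),'shift',d.round(4))
def gy(t,x,y):
    """tool yaw with tool x along line angle t, wrist near centre"""
    pref=np.arctan2(y,x)-np.pi/2
    return t+np.pi*np.round((pref-t)/np.pi)
E
python3 - <<'E'
from h import *
for n in('top','scene'):
    p,d,K,E=cap(n); h=cv2.cvtColor(p,cv2.COLOR_RGB2HSV)
    print(n,p[230,118],p[185,213],p[270,265])
    for r in rect(black(p),.016,K,E,80,125): print('case',r)
    s,v=h[...,1],h[...,2]
    m=((s<60)&(v>55)&(v<130)).astype(np.uint8)*255
    m=cv2.morphologyEx(m,cv2.MORPH_OPEN,np.ones((3,3)))
    for r in rect(m,.048,K,E,80,125): print('pad?',r)
    m=(((h[...,0]<6)|(h[...,0]>174))&(s>150)&(v>90)).astype(np.uint8)*255
    for r in rect(m,.092,K,E,20,70): print('red',r)
    m=((h[...,0]>20)&(h[...,0]<32)&(s>130)&(v>90)).astype(np.uint8)*255
    for r in rect(m,.061,K,E,20,70): print('yel',r)
E
```

```text
top [22 19 22] [77 75 75] [100  97  94]
case (0.0199, -0.4477, np.float64(1.126), 102, 25, (np.float64(434.0), np.float64(409.0)))
case (0.1245, 0.0938, np.float64(-1.076), 96, 18, (np.float64(216.0), np.float64(367.0)))
case (0.3506, 0.3025, np.float64(-0.19), 95, 65, (np.float64(137.0), np.float64(277.0)))
case (0.3588, -0.3015, np.float64(0.154), 96, 67, (np.float64(368.0), np.float64(271.0)))
case (0.4751, 0.3612, np.float64(-0.065), 95, 65, (np.float64(118.0), np.float64(230.0)))
case (0.4797, -0.3582, np.float64(-0.01), 95, 68, (np.float64(387.0), np.float64(226.0)))
pad? (0.0611, -0.7103, np.float64(-0.787), 112, 31, (np.float64(547.0), np.float64(395.0)))
pad? (0.2932, -0.7119, np.float64(-1.274), 122, 84, (np.float64(530.0), np.float64(293.0)))
pad? (0.5323, -0.1417, np.float64(0.4), 124, 27, (np.float64(307.0), np.float64(205.0)))
pad? (0.5895, 0.1059, np.float64(-0.07), 103, 71, (np.float64(213.0), np.float64(185.0)))
pad? (0.7931, -0.3224, np.float64(0.503), 107, 52, (np.float64(371.0), np.float64(113.0)))
red (0.5475, -0.1837, np.float64(-0.483), 34, 33, (np.float64(324.
[... 535 characters left out ...]
26, np.float64(-0.583), 123, 55, (np.float64(382.0), np.float64(3.0)))
pad? (0.7794, 0.2791, np.float64(-1.338), 88, 12, (np.float64(442.0), np.float64(256.0)))
pad? (0.5907, 0.1073, np.float64(-0.077), 103, 70, (np.float64(346.0), np.float64(231.0)))
pad? (0.7352, 0.7147, np.float64(-1.408), 92, 29, (np.float64(552.0), np.float64(199.0)))
pad? (0.3953, 0.2753, np.float64(-0.186), 113, 72, (np.float64(360.0), np.float64(176.0)))
pad? (-0.3889, -0.5914, np.float64(0.274), 90, 29, (np.float64(32.0), np.float64(118.0)))
pad? (-1.3185, -0.6454, np.float64(-0.048), 83, 13, (np.float64(1.0), np.float64(30.0)))
yel (0.5538, -0.2006, np.float64(0.219), 31, 10, (np.float64(233.0), np.float64(253.0)))
```

Run:
```python
from h import *
plan(.545,-.183,.25,-1.9)
```

```text
turn [ 1.6000e-03  7.0000e-04 -1.2718e+00] shift [-0.6603 -0.2959 -0.0242]
```

```bash
python3 -m crank '[0,0,0,0,0,-0.212,0,0,0,0,0,-0.212,0,0,0,0,0,-0.212,0,0,0,0,0,-0.212,0,0,0,0,0,-0.212]' -1 && python3 -m crank '[0,0,0,0,0,-0.212,-0.066,-0.03,-0.0024,0,0,0,-0.066,-0.03,-0.0024,0,0,0,-0.066,-0.03,-0.0024,0,0,0,-0.066,-0.03,-0.0024,0,0,0]' && python3 -m crank '[-0.066,-0.03,-0.0024,0,0,0,-0.066,-0.03,-0.0024,0,0,0,-0.066,-0.03,-0.0024,0,0,0,-0.066,-0.03,-0.0024,0,0,0,-0.066,-0.03,-0.0024,0,0,0]' && python3 -m crank '[-0.066,-0.03,-0.0024,0,0,0,0,0,0,0,0,0,0,0,0,0,0,0]'
python3 - <<'E'
from h import *
plan(.545,-.183,.25,-1.9)
p,d,K,E=cap('wrist'); cv2.imwrite('pics/w1.png',p[...,::-1])
h=cv2.cvtColor(p,cv2.COLOR_RGB2HSV)
m=(((h[...,0]<8)|(h[...,0]>172))&(h[...,1]>120)&(h[...,2]>60)).astype(np.uint8)*255
for r in rect(cv2.morphologyEx(m,cv2.MORPH_CLOSE,np.ones((9,9))),.092,K,E,25,70): print(r)
p,d,K,E=cap('top'); cv2.imwrite('pics/top1.png',p[...,::-1])
for r in rect(black(p),.016,K,E,85,115): print('case',r)
E
```

```text
time_s: 0.82
tcp_pos: [0.1502, -0.6065, 0.231]
tcp_rot: [3.141, 0.001, -2.061]
force: [-0.9, 0.0, -0.1]
opening: -0.0004
grip_force: 0.0
time_s: 1.45
tcp_pos: [0.3103, -0.4363, 0.239]
tcp_rot: [-3.141, -0.0, -1.9]
force: [0.8, -0.6, 0.4]
opening: 0.0002
grip_force: 0.0
time_s: 2.08
tcp_pos: [0.5092, -0.2251, 0.2487]
tcp_rot: [-3.141, 0.0, -1.9]
force: [0.9, -1.0, -0.1]
opening: -0.0003
grip_force: 0.0
time_s: 2.45
tcp_pos: [0.5476, -0.1843, 0.25]
tcp_rot: [3.14, -0.0, -1.899]
force: [-0.5, -0.4, -0.2]
opening: -0.0001
grip_force: 0.0
turn [ 0.0016 -0.0003  0.0009] shift [-0.0005  0.0036  0.0001]
(0.5485, -0.1844, np.float64(-1.543), 39, 39, (np.float64(278.0), np.float64(189.0)))
case (0.35, 0.3019, np.float64(-0.201), 96, 66, (np.float64(138.0), np.float64(277.0)))
case (0.3583, -0.3008, np.float64(0.16), 94, 65, (np.float64(368.0), np.float64(271.0)))
case (0.4751, 0.3611, np.float64(-0.07), 95, 65, (np.float64(118.0), np.float64(230.0)))
case (0.481, -0.3574, np.float64(-0.01), 92, 66, (np.float64(387.0), np.float64(225.0)))
```

View pics/w1.png

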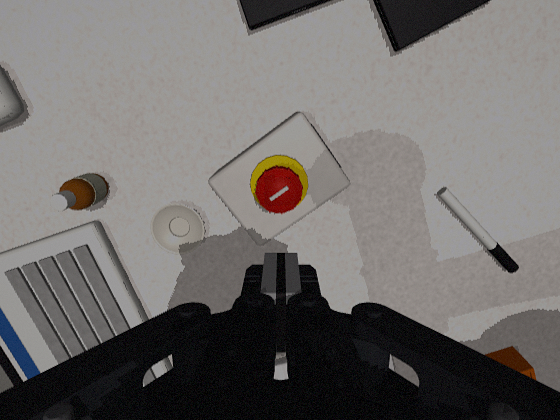

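View pics/top1.png

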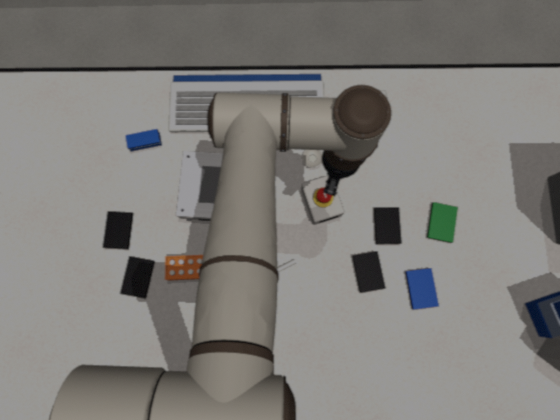

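The wrist view shows the stop at (278,189), measured at (0.5485,-0.1844) and 39 mm across as expected. With the arm moved, the top view shows the same four black cases and no more. The tool is already over the stop, so I'll press it.

```bash
python3 -m crank '[0,0,0.047,0,0,0,0,0,0.047,0,0,0,0,0,0.047,0,0,0,0,0,0.047,0,0,0,0,0,0,0,0,0]' && python3 -m crank '[0,0,0.004,0,0,0,0,0,0.004,0,0,0,0,0,0.004,0,0,0,0,0,0.002,0,0,0,0,0,0,0,0,0]'
```

```text
time_s: 3.18
tcp_pos: [0.5454, -0.1854, 0.0979]
tcp_rot: [3.136, -0.001, -1.902]
force: [-0.4, 0.4, 1.3]
opening: -0.0004
grip_force: 0.0
time_s: 3.8
tcp_pos: [0.5487, -0.1846, 0.0896]
tcp_rot: [-3.14, 0.0, -1.899]
force: [1.4, -0.1, 3.2]
opening: 0.0001
grip_force: 1.7
```

```bash
python3 -m crank '[0,0,0.002,0,0,0,0,0,0.001,0,0,0,0,0,0,0,0,0,0,0,0,0,0,0]'; python3 -m crank '[0,0,0,0,0,0,0,0,0,0,0,0]'
```

```text
time_s: 4.3
tcp_pos: [0.5489, -0.1847, 0.0886]
tcp_rot: [-3.139, -0.0, -1.899]
force: [-2.2, 0.8, 11.8]
opening: 0.0
grip_force: 5.8
time_s: 4.55
tcp_pos: [0.5489, -0.1847, 0.0886]
tcp_rot: [-3.139, -0.0, -1.899]
force: [-1.9, 1.2, 11.4]
opening: -0.0004
grip_force: 5.8
```

```bash
python3 -m crank '[0,0,-0.04,0,0,0,0,0,-0.05,0,0,0,0,0,-0.05,0,0,0]' 1
python3 - <<'E'
from h import *
x,y,t=.480,-.358,-.01
print(gy(t,x,y)); plan(x,y,.2,gy(t,x,y))
E
```

```text
time_s: 4.92
tcp_pos: [0.5471, -0.1841, 0.1986]
tcp_rot: [3.139, 0.0, -1.9]
force: [1.2, -0.1, -0.0]
opening: 0.0543
grip_force: 0.0
-3.151592653589793
turn [ 0.0031 -0.0022  1.5936] shift [ 0.0817 -0.2182 -0.0018]
```

```bash
python3 -m crank '[0,0,0,0,0,0.23,0,0,0,0,0,0.23,0,0,0,0,0,0.23,0,0,0,0,0,0.23,0,0,0,0,0,0.23]' && python3 -m crank '[0,0,0,0,0,0.23,0,0,0,0,0,0.2136,0.0204,-0.0545,0,0,0,0,0.0204,-0.0545,0,0,0,0,0.0204,-0.0545,0,0,0,0]' && python3 -m crank '[0.0204,-0.0545,0,0,0,0,0,0,0,0,0,0,0,0,0,0,0,0]'
cat >> h.py <<'E'
def look(lo=85,hi=112):
    p,d,K,E=cap('wrist')
    for v in (40,55):
        for r in rect(black(p,v),.016,K,E,lo,hi): print(v,'case',r)
    return p
E
python3 - <<'E'
from h import *
p=look(); cv2.imwrite('pics/w2.png',p[...,::-1])
E
```

```text
time_s: 5.55
tcp_pos: [0.5472, -0.1841, 0.1974]
tcp_rot: [3.14, -0.002, -2.809]
force: [0.7, -0.9, 0.7]
opening: 0.0852
grip_force: 0.0
time_s: 6.18
tcp_pos: [0.4967, -0.3153, 0.1974]
tcp_rot: [3.14, -0.002, 3.132]
force: [1.1, -0.5, 0.4]
opening: 0.0855
grip_force: 0.0
time_s: 6.55
tcp_pos: [0.4806, -0.3577, 0.1977]
tcp_rot: [3.14, -0.001, 3.131]
force: [0.2, -0.4, 0.4]
opening: 0.0854
grip_force: 0.0
40 case (0.4799, -0.3585, np.float64(0.002), 99, 67, (np.float64(279.0), np.float64(181.0)))
55 case (0.4929, -0.4717, np.float64(-0.221), 95, 4, (np.float64(155.0), np.float64(197.0)))
55 case (0.48, -0.3587, np.float64(0.004), 99, 67, (np.float64(279.0), np.float64(181.0)))
```

View pics/w2.png

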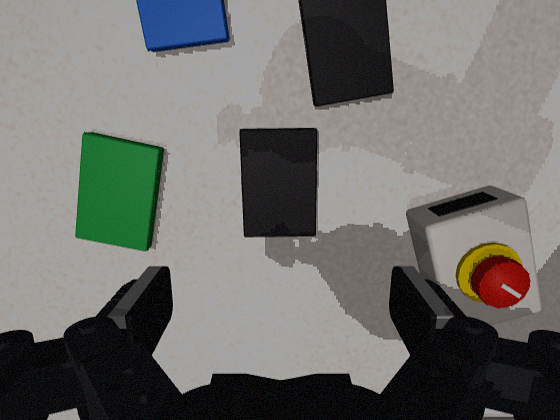

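The wrist view shows the case squarely under the tool at (279,181). It measures 99 x 67 mm at (0.480,-0.3586). The black case above it at about (345,50) is the other one on this side.

```bash
python3 -m crank '[0.0008,-0.001,0.06,0,0,-0.017,0,0,0.06,0,0,0,0,0,0.06,0,0,0,0,0,0.05,0,0,0,0,0,0,0,0,0]' && python3 -m crank '[0,0,0.015,0,0,0,0,0,0.006,0,0,0,0,0,0,0,0,0]' && python3 -m crank '[0,0,0,0,0,0,0,0,0,0,0,0,0,0,0,0,0,0,0,0,0,0,0,0,0,0,0,0,0,0]' -1 30
```

```text
time_s: 7.22
tcp_pos: [0.4786, -0.3568, 0.0114]
tcp_rot: [3.138, -0.007, -3.137]
force: [0.1, 0.3, 0.5]
opening: 0.0853
grip_force: 0.0
time_s: 7.6
tcp_pos: [0.4808, -0.3591, -0.0016]
tcp_rot: [-3.141, 0.001, -3.138]
force: [-0.0, 0.4, -0.2]
opening: 0.0852
grip_force: 0.0
time_s: 8.22
tcp_pos: [0.4809, -0.3594, -0.0012]
tcp_rot: [-3.141, 0.001, -3.138]
force: [-0.8, 1.3, 5.1]
opening: 0.0667
grip_force: 35.0
```

```bash
python3 -m crank '[0,0,-0.03,0,0,0,0,0,-0.06,0,0,0,0,0,-0.06,0,0,0,0,0,-0.06,0,0,0,0,0,-0.05,0,0,0]'
python3 - <<'E'
from h import *
print(bot.get_obs()['opening']); plan(.59,.1066,.25,-.073-np.pi)
E
```

```text
time_s: 8.85
tcp_pos: [0.4802, -0.359, 0.2073]
tcp_rot: [-3.142, 0.001, -3.138]
force: [0.3, -0.8, -1.1]
opening: 0.0673
grip_force: 34.4
0.06729143607812106
turn [0.     0.0011 0.0972] shift [-0.0945  0.5904 -0.0533]
```

```bash
python3 -m crank '[0,0,0,0,0,0.0972,-0.0086,0.0537,-0.0048,0,0,0,-0.0086,0.0537,-0.0048,0,0,0,-0.0086,0.0537,-0.0048,0,0,0,-0.0086,0.0537,-0.0048,0,0,0]' && python3 -m crank '[-0.0086,0.0537,-0.0048,0,0,0,-0.0086,0.0537,-0.0048,0,0,0,-0.0086,0.0537,-0.0048,0,0,0,-0.0086,0.0537,-0.0048,0,0,0,-0.0086,0.0537,-0.0048,0,0,0]' && python3 -m crank '[-0.0086,0.0537,-0.0048,0,0,0,-0.0086,0.0537,-0.0048,0,0,0,0,0,0,0,0,0,0,0,0,0,0,0]'
python3 - <<'E'
from h import *
p,d,K,E=cap('wrist'); cv2.imwrite('pics/w3.png',p[...,::-1])
h=cv2.cvtColor(p,cv2.COLOR_RGB2HSV); s,v=h[...,1],h[...,2]
m=((s<60)&(v>50)&(v<130)).astype(np.uint8)*255
m=cv2.morphologyEx(m,cv2.MORPH_OPEN,np.ones((5,5)))
for r in rect(m,.048,K,E,80,125): print('pad?',r)
plan(.59,.1066,.25,-.073-np.pi)
E
```

```text
time_s: 9.48
tcp_pos: [0.52, -0.1882, 0.2206]
tcp_rot: [3.141, -0.001, 3.068]
force: [0.2, 0.4, -2.1]
opening: 0.0672
grip_force: 34.4
time_s: 10.1
tcp_pos: [0.57, 0.0235, 0.2398]
tcp_rot: [3.141, -0.001, 3.069]
force: [0.6, -0.4, -1.4]
opening: 0.0672
grip_force: 34.4
time_s: 10.6
tcp_pos: [0.5896, 0.1065, 0.2472]
tcp_rot: [-3.141, -0.002, 3.069]
force: [-0.4, -0.7, -2.0]
opening: 0.0674
grip_force: 34.4
pad? (0.5387, -0.1271, np.float64(0.23), 100, 36, (np.float64(25.0), np.float64(144.0)))
turn [-0.0006 -0.0017 -0.0005] shift [-0.0004  0.0007 -0.0033]
```

View pics/w3.png

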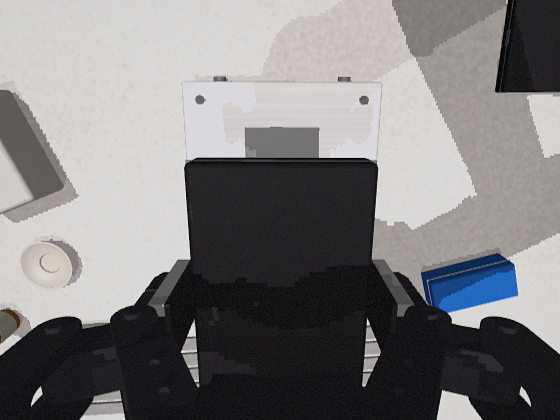

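The wrist view shows the held case straight. Beyond it is the pad's edge, with corners at about (245,128) and (319,128), which I can use to check the pad's centre.

Run:
```python
from h import *
p=cv2.imread('pics/w3.png'); c=eyes.get_calibration('wrist'); K=c['intrinsics']; E=pose()@c['T_tool_cam']
g=cv2.cvtColor(p,cv2.COLOR_BGR2GRAY)[100:156,215:350]
m=((g<125)&(g>50)).astype(np.uint8); m[:, :]=cv2.morphologyEx(m,cv2.MORPH_OPEN,np.ones((5,5)))
ys,xs=np.nonzero(m); box=[xs.min()+215,xs.max()+215,ys.min()+100]; print(box)
a,b=cast([[box[0],box[2]],[box[1]+1,box[2]]],.048,K,E)[:,:2]
print(a,b,np.linalg.norm(a-b)); u=(b-a)/np.linalg.norm(b-a); n=np.array([-u[1],u[0]])
for s in(1,-1): print((a+b)/2+s*.05*n, np.arctan2(*(n[::-1])))
```

```text
[np.int64(245), np.int64(318), np.int64(127)]
[0.53724799 0.07783749] [0.54218166 0.14511003] 0.06745321739792676
[0.48984875 0.11513087] 3.068385204627049
[0.58958091 0.10781666] 3.068385204627049
```

Run:
```python
from h import *
plan(.5905,.1073,.0485,-.073-np.pi)
```

```text
turn [-0.0006 -0.0017 -0.0005] shift [-0.0009  0.0016  0.2486]
```

```bash
python3 -m crank '[-0.001,0.0016,0.05,0,0,0,0,0,0.06,0,0,0,0,0,0.06,0,0,0,0,0,0.04,0,0,0,0,0,0.02,0,0,0]' && python3 -m crank '[0,0,0.01,0,0,0,0,0,0.006,0,0,0,0,0,0.0026,0,0,0,0,0,0,0,0,0,0,0,0,0,0,0]'
```

```text
time_s: 11.28
tcp_pos: [0.5901, 0.1064, 0.0621]
tcp_rot: [-3.14, -0.003, 3.067]
force: [0.4, -0.2, 0.3]
opening: 0.0671
grip_force: 34.4
time_s: 11.9
tcp_pos: [0.5914, 0.1082, 0.0497]
tcp_rot: [3.141, 0.001, 3.069]
force: [-0.1, 0.4, -1.7]
opening: 0.0674
grip_force: 34.4
```

```bash
python3 -m crank '[0.0008,-0.0008,0.002,0,0,0,0,0,0.001,0,0,0,0,0,0,0,0,0,0,0,0,0,0,0]'
```

```text
time_s: 12.4
tcp_pos: [0.5903, 0.1074, 0.0468]
tcp_rot: [-3.141, -0.0, 3.069]
force: [-1.2, 0.5, 0.9]
opening: 0.0672
grip_force: 34.7
```

```bash
python3 -m crank '[0,0,0,0,0,0,0,0,0,0,0,0,0,0,0,0,0,0]' 1 && python3 -m crank '[0,0,-0.02,0,0,0,0,0,-0.06,0,0,0,0,0,-0.06,0,0,0,0,0,-0.06,0,0,0,0,0,0,0,0,0]'
cat >> h.py <<'E'
def stack(n,pad=(.5896,.1075)):
    """top face of a pile of n cases seen by the wrist camera"""
    p,d,K,E=cap('wrist'); m=black(p,50)
    m[300:]=0
    for r in rect(m,.048+.016*n,K,E,85,112): print('pile',r,'err',np.round((np.array(r[:2])-pad)*1000,1))
    return p
E
python3 - <<'E'
from h import *
p=stack(1);cv2.imwrite('pics/w4.png',p[...,::-1])
x,y,t=.3585,-.301,.157
plan(x,y,.2,gy(t,x,y))
E
```

```text
time_s: 12.78
tcp_pos: [0.5906, 0.1075, 0.0467]
tcp_rot: [3.141, 0.0, 3.069]
force: [-0.9, -0.5, 0.8]
opening: 0.0859
grip_force: 0.0
time_s: 13.4
tcp_pos: [0.593, 0.1081, 0.2133]
tcp_rot: [3.137, 0.011, 3.069]
force: [0.3, -0.1, 0.0]
opening: 0.0855
grip_force: 0.0
pile (0.589, 0.1079, np.float64(-0.074), 99, 67, (np.float64(278.0), np.float64(183.0))) err [-0.6  0.4]
turn [ 0.0031  0.0076 -0.2925] shift [ 0.3674 -0.4592  0.0127]
```

```bash
python3 -m crank '[0,0,0,0,0,-0.146,0,0,0,0,0,-0.146,0.0367,-0.0459,0.0013,0,0,0,0.0367,-0.0459,0.0013,0,0,0,0.0367,-0.0459,0.0013,0,0,0]' && python3 -m crank '[0.0367,-0.0459,0.0013,0,0,0,0.0367,-0.0459,0.0013,0,0,0,0.0367,-0.0459,0.0013,0,0,0,0.0367,-0.0459,0.0013,0,0,0,0.0367,-0.0459,0.0013,0,0,0]' && python3 -m crank '[0.0367,-0.0459,0.0013,0,0,0,0.0367,-0.0459,0.0013,0,0,0,0,0,0,0,0,0,0,0,0,0,0,0]'
python3 - <<'E'
from h import *
p=look()
x,y,t=.3585,-.301,.157
plan(x,y,0,gy(t,x,y))
E
```

```text
time_s: 14.08
tcp_pos: [0.519, -0.0163, 0.2026]
tcp_rot: [-3.141, -0.002, -2.985]
force: [1.0, -0.1, 0.7]
opening: 0.0853
grip_force: 0.0
time_s: 14.7
tcp_pos: [0.4026, -0.2204, 0.1978]
tcp_rot: [3.141, -0.001, -2.985]
force: [0.3, -0.6, -0.0]
opening: 0.0852
grip_force: 0.0
time_s: 15.2
tcp_pos: [0.3572, -0.3009, 0.1958]
tcp_rot: [3.141, -0.001, -2.986]
force: [-0.1, 0.0, -0.5]
opening: 0.0853
grip_force: 0.0
40 case (0.3572, -0.3018, np.float64(0.159), 99, 67, (np.float64(279.0), np.float64(182.0)))
55 case (0.3572, -0.3017, np.float64(0.16), 99, 68, (np.float64(279.0), np.float64(182.0)))
turn [ 0.0007 -0.0008  0.0001] shift [-0.001  -0.0007  0.2449]
```

```bash
python3 -m crank '[0,-0.001,0.06,0,0,0,0,0,0.06,0,0,0,0,0,0.06,0,0,0,0,0,0.045,0,0,0,0,0,0,0,0,0]' && python3 -m crank '[0,0,0.015,0,0,0,0,0,0.005,0,0,0,0,0,0,0,0,0]' && python3 -m crank '[0,0,0,0,0,0,0,0,0,0,0,0,0,0,0,0,0,0,0,0,0,0,0,0,0,0,0,0,0,0]' -1 30 && python3 -m crank '[0,0,-0.03,0,0,0,0,0,-0.06,0,0,0,0,0,-0.06,0,0,0,0,0,-0.06,0,0,0,0,0,-0.05,0,0,0]'
python3 - <<'E'
from h import *
plan(.5896,.1075,.2,-.073-np.pi)
E
```

```text
time_s: 15.88
tcp_pos: [0.3565, -0.3003, 0.0142]
tcp_rot: [3.138, -0.006, -2.983]
force: [0.6, -0.1, 1.2]
opening: 0.0852
grip_force: 0.0
time_s: 16.25
tcp_pos: [0.3582, -0.302, 0.0009]
tcp_rot: [-3.141, 0.001, -2.985]
force: [0.1, -0.8, 0.3]
opening: 0.0854
grip_force: 0.0
time_s: 16.88
tcp_pos: [0.3582, -0.3021, 0.0012]
tcp_rot: [-3.141, 0.001, -2.985]
force: [-1.5, 0.6, 6.6]
opening: 0.0668
grip_force: 33.5
time_s: 17.5
tcp_pos: [0.3575, -0.3017, 0.2102]
tcp_rot: [-3.141, 0.002, -2.985]
force: [1.5, -0.3, -2.2]
opening: 0.0671
grip_force: 35.4
turn [-0.0004  0.0021  0.2918] shift [-0.2521  0.5314  0.0128]
```

```bash
python3 -m crank '[0,0,0,0,0,0.146,0,0,0,0,0,0.146,-0.023,0.0483,0,0,0,0,-0.023,0.0483,0,0,0,0,-0.023,0.0483,0,0,0,0]' && python3 -m crank '[-0.023,0.0483,0,0,0,0,-0.023,0.0483,0,0,0,0,-0.023,0.0483,0,0,0,0,-0.023,0.0483,0,0,0,0,-0.023,0.0483,0,0,0,0]' && python3 -m crank '[-0.023,0.0483,0,0,0,0,-0.023,0.0483,0,0,0,0,-0.023,0.0483,0,0,0,0,0,0,0,0,0,0,0,0,0,0,0,0]'
python3 - <<'E'
from h import *
plan(.5906,.1074,.0662,-.073-np.pi)
E
```

```text
time_s: 18.12
tcp_pos: [0.4212, -0.1891, 0.2081]
tcp_rot: [3.141, -0.0, 3.068]
force: [0.4, -0.2, -1.1]
opening: 0.0669
grip_force: 35.4
time_s: 18.75
tcp_pos: [0.5271, -0.0031, 0.208]
tcp_rot: [3.141, -0.001, 3.069]
force: [1.1, -0.7, -1.1]
opening: 0.0671
grip_force: 35.4
time_s: 19.38
tcp_pos: [0.5898, 0.107, 0.2076]
tcp_rot: [-3.141, -0.002, 3.069]
force: [0.6, 0.1, -2.1]
opening: 0.067
grip_force: 35.4
turn [-0.0007 -0.0022  0.0002] shift [-0.001   0.0006  0.1767]
```

```bash
python3 -m crank '[0,-0.0003,0.055,0,0,0,0,0,0.055,0,0,0,0,0,0.04,0,0,0,0,0,0.018,0,0,0,0,0,0,0,0,0]' && python3 -m crank '[0,0,0.005,0,0,0,0,0,0.004,0,0,0,0,0,0,0,0,0,0,0,0,0,0,0]'
```

```text
time_s: 20.0
tcp_pos: [0.5902, 0.1063, 0.0736]
tcp_rot: [-3.141, -0.001, 3.068]
force: [0.1, -0.0, -1.2]
opening: 0.0668
grip_force: 35.3
time_s: 20.5
tcp_pos: [0.5907, 0.1072, 0.0671]
tcp_rot: [3.141, 0.001, 3.069]
force: [-0.5, 0.0, -1.3]
opening: 0.067
grip_force: 35.4
```

```bash
python3 -m crank '[0,0,0.0022,0,0,0,0,0,0,0,0,0,0,0,0,0,0,0]' && python3 -m crank '[0,0,0,0,0,0,0,0,0,0,0,0,0,0,0,0,0,0]' 1 && python3 -m crank '[0,0,-0.02,0,0,0,0,0,-0.06,0,0,0,0,0,-0.06,0,0,0,0,0,-0.055,0,0,0,0,0,0,0,0,0]' && python3 -m crank '[0,0,0,0,0,0]'
python3 - <<'E'
from h import *
p=stack(2);cv2.imwrite('pics/w5.png',p[...,::-1])
x,y,t=.475,.3611,-.067
print(gy(t,x,y));plan(x,y,.2,gy(t,x,y)); plan(x,y,.2,t-np.pi)
p,d,K,E=cap('top')
for r in rect(black(p),.016,K,E,85,112): print('case',r)
E
```

```text
time_s: 20.88
tcp_pos: [0.5908, 0.1072, 0.0653]
tcp_rot: [3.141, 0.001, 3.069]
force: [-0.4, 0.1, 1.4]
opening: 0.0669
grip_force: 35.7
time_s: 21.25
tcp_pos: [0.5905, 0.107, 0.0648]
tcp_rot: [-3.142, -0.0, 3.069]
force: [0.0, 0.2, 0.3]
opening: 0.0854
grip_force: 0.0
time_s: 21.88
tcp_pos: [0.5929, 0.1077, 0.2271]
tcp_rot: [3.137, 0.01, 3.069]
force: [-0.9, 1.3, -0.6]
opening: 0.0857
grip_force: 0.0
time_s: 22.0
tcp_pos: [0.5901, 0.107, 0.2213]
tcp_rot: [3.141, 0.0, 3.069]
force: [0.3, 0.6, -0.1]
opening: 0.0854
grip_force: 0.0
pile (0.5885, 0.1079, np.float64(-0.073), 100, 68, (np.float64(281.0), np.float64(190.0))) err [-1.1  0.4]
-0.067
turn [-3.1000e-03  7.0000e-04  3.9924e+00] shift [-0.1644 -0.3075  0.0254]
turn [-0.0004 -0.002  -0.0076] shift [0.1644 0.3075 0.0254]
case (0.2322, -0.7279, np.float64(0.294), 86, 22, (np.float64(537.0), np.float64(319.0)))
```

```bash
python3 -m crank '[0.0235,0.0439,0.0035,0,0,-0.008,0.0235,0.0439,0.0035,0,0,0,0.0235,0.0439,0.0035,0,0,0,0.0235,0.0439,0.0035,0,0,0,0.0235,0.0439,0.0035,0,0,0]' && python3 -m crank '[0.0235,0.0439,0.0035,0,0,0,0.0235,0.0439,0.0035,0,0,0,0,0,0,0,0,0,0,0,0,0,0,0]'
python3 - <<'E'
from h import *
p=look()
x,y,t=.475,.3611,-.067
plan(x,y,0,t-np.pi)
E
```

```text
time_s: 22.72
tcp_pos: [0.5076, 0.2893, 0.2055]
tcp_rot: [-3.139, -0.002, 3.075]
force: [-0.0, -0.3, 0.0]
opening: 0.0855
grip_force: 0.0
time_s: 23.22
tcp_pos: [0.4755, 0.3607, 0.2003]
tcp_rot: [-3.14, -0.001, 3.075]
force: [0.4, 0.2, -0.5]
opening: 0.0852
grip_force: 0.0
40 case (0.4756, 0.3654, np.float64(-0.066), 98, 67, (np.float64(285.0), np.float64(181.0)))
55 case (0.4751, 0.3654, np.float64(-0.066), 99, 67, (np.float64(285.0), np.float64(181.0)))
turn [-0.0018 -0.0012 -0.0001] shift [0.0011 0.0008 0.2507]
```

```bash
python3 -m crank '[0,0.0052,0.06,0,0,0,0,0,0.06,0,0,0,0,0,0.06,0,0,0,0,0,0.049,0,0,0,0,0,0,0,0,0]' && python3 -m crank '[0,0,0.015,0,0,0,0,0,0.005,0,0,0,0,0,0,0,0,0]' && python3 -m crank '[0,0,0,0,0,0,0,0,0,0,0,0,0,0,0,0,0,0,0,0,0,0,0,0,0,0,0,0,0,0]' -1 30 && python3 -m crank '[0,0,-0.03,0,0,0,0,0,-0.06,0,0,0,0,0,-0.06,0,0,0,0,0,-0.06,0,0,0,0,0,-0.05,0,0,0]'
python3 - <<'E'
from h import *
plan(.5901,.1073,.2,-.073-np.pi)
E
```

```text
time_s: 23.9
tcp_pos: [0.475, 0.3623, 0.0151]
tcp_rot: [-3.135, -0.005, 3.073]
force: [0.4, 0.3, 0.4]
opening: 0.0852
grip_force: 0.0
time_s: 24.28
tcp_pos: [0.4764, 0.3657, 0.0029]
tcp_rot: [3.141, 0.001, 3.075]
force: [-0.8, 0.1, -0.2]
opening: 0.0853
grip_force: 0.0
time_s: 24.9
tcp_pos: [0.4764, 0.3658, 0.0033]
tcp_rot: [3.14, 0.001, 3.076]
force: [-2.3, -0.7, 5.6]
opening: 0.0669
grip_force: 34.3
time_s: 25.52
tcp_pos: [0.4759, 0.3654, 0.2119]
tcp_rot: [3.14, 0.0, 3.075]
force: [0.1, 0.9, -0.3]
opening: 0.0669
grip_force: 34.3
turn [0.0015 0.0005 0.0082] shift [-0.1659 -0.3114  0.0149]
```

```bash
python3 -m crank '[-0.0237,-0.0445,0,0,0,0.008,-0.0237,-0.0445,0,0,0,0,-0.0237,-0.0445,0,0,0,0,-0.0237,-0.0445,0,0,0,0,-0.0237,-0.0445,0,0,0,0]' && python3 -m crank '[-0.0237,-0.0445,0,0,0,0,-0.0237,-0.0445,0,0,0,0,0,0,0,0,0,0,0,0,0,0,0,0]'
python3 - <<'E'
from h import *
plan(.5907,.1074,.0843,-.073-np.pi)
E
```

```text
time_s: 26.15
tcp_pos: [0.5579, 0.1798, 0.2097]
tcp_rot: [3.142, -0.001, 3.069]
force: [0.3, -0.6, -0.4]
opening: 0.0668
grip_force: 34.3
time_s: 26.65
tcp_pos: [0.5902, 0.1074, 0.2096]
tcp_rot: [3.142, -0.001, 3.068]
force: [-0.6, 0.7, -1.8]
opening: 0.0669
grip_force: 34.3
turn [ 0.0001 -0.0011 -0.0003] shift [-6.000e-04  1.000e-04  1.567e-01]
```

```bash
python3 -m crank '[0,-0.0003,0.05,0,0,0,0,0,0.05,0,0,0,0,0,0.035,0,0,0,0,0,0.014,0,0,0,0,0,0,0,0,0]' && python3 -m crank '[0,0,0.005,0,0,0,0,0,0.0035,0,0,0,0,0,0,0,0,0,0,0,0,0,0,0]'
```

```text
time_s: 27.28
tcp_pos: [0.5903, 0.1077, 0.0907]
tcp_rot: [-3.141, -0.001, 3.07]
force: [0.4, -0.1, -0.5]
opening: 0.0668
grip_force: 34.3
time_s: 27.78
tcp_pos: [0.5907, 0.107, 0.0845]
tcp_rot: [3.141, 0.001, 3.069]
force: [-1.2, -0.2, -1.1]
opening: 0.0668
grip_force: 34.3
```

```bash
python3 -m crank '[0,0,0.0015,0,0,0,0,0,0,0,0,0,0,0,0,0,0,0]' && python3 -m crank '[0,0,0,0,0,0,0,0,0,0,0,0,0,0,0,0,0,0]' 1 && python3 -m crank '[0,0,-0.02,0,0,0,0,0,-0.06,0,0,0,0,0,-0.06,0,0,0,0,0,-0.055,0,0,0,0,0,0,0,0,0]' && python3 -m crank '[0,0,0,0,0,0]'
python3 - <<'E'
from h import *
p=stack(3);cv2.imwrite('pics/w6.png',p[...,::-1])
x,y,t=.350,.303,-.195
plan(x,y,.2,t-np.pi)
E
```

```text
time_s: 28.15
tcp_pos: [0.5907, 0.1071, 0.0833]
tcp_rot: [3.141, 0.001, 3.069]
force: [-1.1, -0.5, 2.8]
opening: 0.0668
grip_force: 34.6
time_s: 28.52
tcp_pos: [0.5905, 0.107, 0.0828]
tcp_rot: [-3.142, -0.0, 3.069]
force: [-0.3, 0.3, -0.0]
opening: 0.0853
grip_force: 0.0
time_s: 29.15
tcp_pos: [0.5927, 0.1076, 0.2451]
tcp_rot: [3.137, 0.01, 3.069]
force: [-0.0, 0.5, -0.4]
opening: 0.0856
grip_force: 0.0
time_s: 29.28
tcp_pos: [0.5901, 0.107, 0.2393]
tcp_rot: [3.141, 0.0, 3.069]
force: [-0.2, 0.5, -0.1]
opening: 0.0853
grip_force: 0.0
pile (0.5881, 0.1077, np.float64(-0.072), 101, 67, (np.float64(281.0), np.float64(190.0))) err [-1.5  0.2]
turn [-0.0005 -0.0019  0.1554] shift [0.3416 0.1825 0.0479]
```

```bash
python3 -m crank '[0,0,0,0,0,0.1554,0.0427,0.0228,0.006,0,0,0,0.0427,0.0228,0.006,0,0,0,0.0427,0.0228,0.006,0,0,0,0.0427,0.0228,0.006,0,0,0]' && python3 -m crank '[0.0427,0.0228,0.006,0,0,0,0.0427,0.0228,0.006,0,0,0,0.0427,0.0228,0.006,0,0,0,0.0427,0.0228,0.006,0,0,0,0,0,0,0,0,0]' && python3 -m crank '[0,0,0,0,0,0]'
python3 - <<'E'
from h import *
p=look(); cv2.imwrite('pics/w7.png',p[...,::-1])
x,y,t=.350,.303,-.195
plan(x,y,0,t-np.pi)
E
```

```text
time_s: 29.95
tcp_pos: [0.469, 0.2052, 0.2182]
tcp_rot: [-3.139, -0.002, 2.946]
force: [0.1, 0.1, -0.4]
opening: 0.0854
grip_force: 0.0
time_s: 30.58
tcp_pos: [0.3488, 0.3034, 0.1992]
tcp_rot: [-3.139, -0.001, 2.95]
force: [0.0, -0.1, 0.3]
opening: 0.0857
grip_force: 0.0
time_s: 30.7
tcp_pos: [0.3506, 0.3027, 0.1999]
tcp_rot: [-3.14, -0.0, 2.947]
force: [-0.1, -0.1, 0.3]
opening: 0.0853
grip_force: 0.0
40 case (0.3498, 0.3067, np.float64(-0.186), 99, 67, (np.float64(285.0), np.float64(180.0)))
55 case (0.3497, 0.3066, np.float64(-0.189), 99, 67, (np.float64(285.0), np.float64(180.0)))
turn [-0.0016 -0.0004 -0.0004] shift [0.0012 0.0003 0.2501]
```

View pics/w7.png

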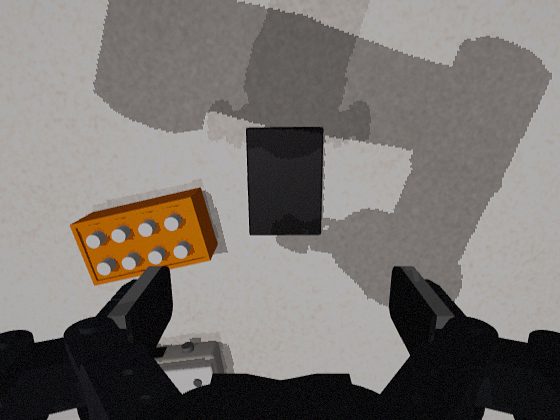

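The wrist view shows the last case at (285,180), with the orange rack's nearest edge at about column 217. The finger's outer side will reach about column 224, so it clears the rack.

```bash
python3 -m crank '[0.0025,0.0043,0.06,0,0,-0.009,0,0,0.06,0,0,0,0,0,0.06,0,0,0,0,0,0.049,0,0,0,0,0,0,0,0,0]' && python3 -m crank '[0,0,0.015,0,0,0,0,0,0.005,0,0,0,0,0,0,0,0,0]' && python3 -m crank '[0,0,0,0,0,0,0,0,0,0,0,0,0,0,0,0,0,0,0,0,0,0,0,0,0,0,0,0,0,0]' -1 30 && python3 -m crank '[0,0,-0.03,0,0,0,0,0,-0.06,0,0,0,0,0,-0.06,0,0,0,0,0,-0.06,0,0,0,0,0,-0.06,0,0,0]'
python3 - <<'E'
from h import *
plan(.5901,.1073,.2,-.073-np.pi)
E
```

```text
time_s: 31.38
tcp_pos: [0.3489, 0.3043, 0.0149]
tcp_rot: [-3.134, -0.002, 2.952]
force: [0.1, -0.0, 1.2]
opening: 0.0851
grip_force: 0.0
time_s: 31.75
tcp_pos: [0.3497, 0.3073, 0.002]
tcp_rot: [3.14, 0.0, 2.954]
force: [0.2, -0.8, 0.5]
opening: 0.0854
grip_force: 0.0
time_s: 32.38
tcp_pos: [0.3495, 0.3072, 0.0023]
tcp_rot: [3.141, 0.001, 2.954]
force: [-1.0, -1.2, 6.6]
opening: 0.0668
grip_force: 33.3
time_s: 33.0
tcp_pos: [0.3488, 0.3064, 0.2189]
tcp_rot: [3.141, -0.0, 2.954]
force: [0.5, 0.4, -1.5]
opening: 0.0667
grip_force: 35.5
turn [ 0.0006 -0.0005 -0.1462] shift [-0.3189 -0.2262  0.0237]
```

```bash
python3 -m crank '[0,0,0,0,0,-0.1462,-0.0397,-0.0283,0,0,0,0,-0.0397,-0.0283,0,0,0,0,-0.0397,-0.0283,0,0,0,0,-0.0397,-0.0283,0,0,0,0]' && python3 -m crank '[-0.0397,-0.0283,0,0,0,0,-0.0397,-0.0283,0,0,0,0,-0.0397,-0.0283,0,0,0,0,-0.0397,-0.0283,0,0,0,0,0,0,0,0,0,0]' && python3 -m crank '[0,0,0,0,0,0]'
python3 - <<'E'
from h import *
plan(.5894,.1073,.0993,-.073-np.pi)
E
```

```text
time_s: 33.62
tcp_pos: [0.4698, 0.2063, 0.2172]
tcp_rot: [3.141, -0.0, 3.069]
force: [-0.1, 1.3, -0.7]
opening: 0.0669
grip_force: 35.5
time_s: 34.25
tcp_pos: [0.5904, 0.1061, 0.2162]
tcp_rot: [-3.141, -0.001, 3.065]
force: [-0.5, 0.4, -0.2]
opening: 0.0667
grip_force: 35.5
time_s: 34.38
tcp_pos: [0.5888, 0.1077, 0.2168]
tcp_rot: [-3.141, -0.001, 3.068]
force: [-0.9, 0.8, -1.3]
opening: 0.0664
grip_force: 35.5
turn [-0.0001 -0.0017 -0.0005] shift [-0.0007 -0.0004  0.1469]
```

```bash
python3 -m crank '[0,-0.0005,0.05,0,0,0,0,0,0.05,0,0,0,0,0,0.028,0,0,0,0,0,0.011,0,0,0,0,0,0,0,0,0]' && python3 -m crank '[0,0,0.005,0,0,0,0,0,0.0035,0,0,0,0,0,0,0,0,0,0,0,0,0,0,0]'
```

```text
time_s: 35.0
tcp_pos: [0.5893, 0.1079, 0.1064]
tcp_rot: [-3.141, -0.0, 3.07]
force: [-0.3, 0.4, -1.4]
opening: 0.0667
grip_force: 35.4
time_s: 35.5
tcp_pos: [0.5897, 0.1073, 0.0996]
tcp_rot: [3.141, 0.0, 3.069]
force: [0.4, 0.8, -1.1]
opening: 0.0665
grip_force: 35.4
```

```bash
python3 -m crank '[0,0,0.0017,0,0,0,0,0,0,0,0,0,0,0,0,0,0,0]' && python3 -m crank '[0,0,0,0,0,0,0,0,0,0,0,0,0,0,0,0,0,0]' 1 && python3 -m crank '[0,0,-0.02,0,0,0,0,0,-0.06,0,0,0,0,0,-0.06,0,0,0,0,0,-0.055,0,0,0,0,0,0,0,0,0]' && python3 -m crank '[0,0,0,0,0,0]'
python3 - <<'E'
from h import *
p=stack(4);cv2.imwrite('pics/w8.png',p[...,::-1])
plan(.5485,-.1844,.25)
E
```

```text
time_s: 35.88
tcp_pos: [0.5898, 0.1073, 0.0984]
tcp_rot: [3.141, 0.001, 3.069]
force: [-0.7, -0.0, 1.7]
opening: 0.0669
grip_force: 35.8
time_s: 36.25
tcp_pos: [0.5896, 0.1073, 0.0979]
tcp_rot: [-3.142, -0.0, 3.069]
force: [-0.2, -0.8, -0.1]
opening: 0.0855
grip_force: 0.0
time_s: 36.88
tcp_pos: [0.5917, 0.1079, 0.2601]
tcp_rot: [3.137, 0.01, 3.069]
force: [-1.1, 0.2, -0.8]
opening: 0.0857
grip_force: 0.0
time_s: 37.0
tcp_pos: [0.5891, 0.1073, 0.2543]
tcp_rot: [3.141, 0.0, 3.069]
force: [0.3, -0.4, -0.0]
opening: 0.0854
grip_force: 0.0
pile (0.5879, 0.108, np.float64(-0.073), 102, 67, (np.float64(281.0), np.float64(191.0))) err [-1.7  0.5]
turn [-0.0004 -0.0019  0.    ] shift [ 0.0237 -0.3671  0.0042]
```

View pics/w8.png

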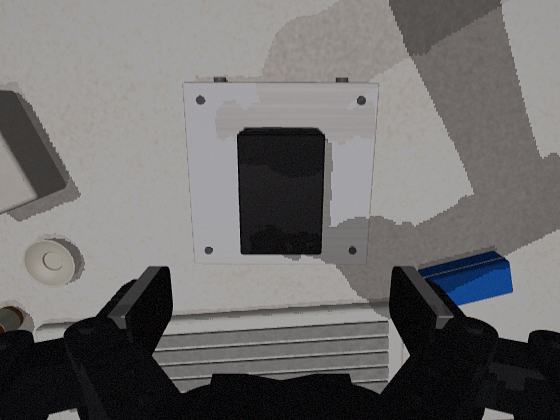

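The wrist view shows the pile square on the pad at (281,190), and the other things are where they were. The offset is about 2 mm. Now the stop.

```bash
python3 -m crank '[0.0034,-0.0524,0,0,0,0,0.0034,-0.0524,0,0,0,0,0.0034,-0.0524,0,0,0,0,0.0034,-0.0524,0,0,0,0,0.0034,-0.0524,0,0,0,0]' && python3 -m crank '[0.0034,-0.0524,0,0,0,0,0.0034,-0.0524,0,0,0,0,0,0,0,0,0,0,0,0,0,0,0,0]'
python3 - <<'E'
from h import *
plan(.5485,-.1844,.066)
p,d,K,E=cap('wrist')
h=cv2.cvtColor(p,cv2.COLOR_RGB2HSV)
m=(((h[...,0]<8)|(h[...,0]>172))&(h[...,1]>120)&(h[...,2]>60)).astype(np.uint8)*255
for r in rect(cv2.morphologyEx(m,cv2.MORPH_CLOSE,np.ones((9,9))),.083,K,E,25,70): print(r)
p,d,K,E=cap('top'); cv2.imwrite('pics/top2.png',p[...,::-1])
for r in rect(black(p),.016,K,E,60,115): print('case',r)
E
```

```text
time_s: 37.67
tcp_pos: [0.5597, -0.102, 0.2525]
tcp_rot: [-3.141, -0.003, 3.069]
force: [0.6, -0.4, -0.0]
opening: 0.0854
grip_force: 0.0
time_s: 38.17
tcp_pos: [0.5488, -0.1838, 0.2529]
tcp_rot: [3.141, -0.002, 3.068]
force: [0.1, 0.7, -0.2]
opening: 0.0851
grip_force: 0.0
turn [ 0.0003 -0.0028 -0.    ] shift [ 0.0003 -0.0008  0.2336]
(0.5473, -0.1826, np.float64(-0.318), 39, 39, (np.float64(281.0), np.float64(186.0)))
case (0.0418, -0.0896, np.float64(0.149), 83, 20, (np.float64(289.0), np.float64(402.0)))
case (0.2326, -0.7278, np.float64(0.259), 88, 24, (np.float64(537.0), np.float64(319.0)))
```

View pics/top2.png

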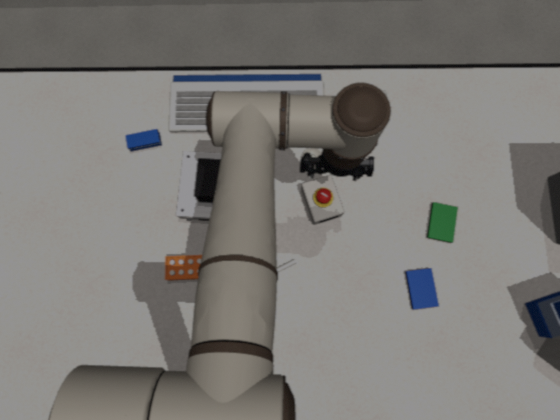

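The top view shows no black cases left on the bench, the pile on the pad at (210,182), and the stop at (323,196).

```bash
python3 -m crank '[0.001,0,0.06,0,0,0,0,0,0.06,0,0,0,0,0,0.06,0,0,0,0,0,0.03,0,0,0,0,0,0.015,0,0,0]' && python3 -m crank '[0,0,0.0086,0,0,0,0,0,0,0,0,0,0,0,0,0,0,0]' && python3 -m crank '[0,0,0,0,0,0,0,0,0,0,0,0,0,0,0,0,0,0,0,0,0,0,0,0,0,0,0,0,0,0]' -1 20
```

```text
time_s: 38.9
tcp_pos: [0.5479, -0.1829, 0.0724]
tcp_rot: [-3.142, -0.003, 3.07]
force: [0.1, 0.4, 0.8]
opening: 0.0851
grip_force: 0.0
time_s: 39.28
tcp_pos: [0.5491, -0.1839, 0.0682]
tcp_rot: [-3.141, 0.002, 3.069]
force: [-0.3, 0.3, -0.7]
opening: 0.0849
grip_force: 0.0
time_s: 39.9
tcp_pos: [0.5486, -0.1834, 0.0676]
tcp_rot: [3.141, 0.001, 3.069]
force: [-1.2, 5.3, 5.6]
opening: 0.0391
grip_force: 20.1
```

```bash
python3 -m crank '[0,0,-0.0017,0,0,0.15,0,0,-0.0017,0,0,0.15,0,0,-0.0017,0,0,0.15,0,0,-0.0017,0,0,0.15,0,0,-0.0017,0,0,0.15]' && python3 -m crank '[0,0,-0.0017,0,0,0.15,0,0,-0.0006,0,0,0.05,0,0,0,0,0,0,0,0,0,0,0,0]'
```

```text
time_s: 40.52
tcp_pos: [0.5488, -0.183, 0.0742]
tcp_rot: [3.14, 0.0, 2.476]
force: [-0.4, 6.0, 2.7]
opening: 0.0388
grip_force: 20.1
time_s: 41.02
tcp_pos: [0.5489, -0.1829, 0.0758]
tcp_rot: [3.14, 0.0, 2.325]
force: [-0.9, 6.3, 2.2]
opening: 0.039
grip_force: 20.2
```

```bash
python3 -m crank '[0,0,0,0,0,0,0,0,0,0,0,0,0,0,0,0,0,0,0,0,0,0,0,0]' 1 && python3 -m crank '[0,0,-0.01,0,0,0,0,0,-0.05,0,0,0,0,0,-0.06,0,0,0,0,0,-0.06,0,0,0,0,0,-0.04,0,0,0]' && python3 -m crank '[0,0,0,0,0,0,0,0,0,0,0,0]'
python3 - <<'E'
from h import *
p,d,K,E=cap('wrist'); cv2.imwrite('pics/w9.png',p[...,::-1])
h=cv2.cvtColor(p,cv2.COLOR_RGB2HSV)
def zs(m):
    v,u=np.nonzero(m&(d>0)); q=d[v,u]; P=np.c_[(u-K[0,2])/K[0,0]*q,(v-K[1,2])/K[1,1]*q,q]@E[:3,:3].T+E[:3,3]; return P[:,2]
m=((h[...,0]<8)|(h[...,0]>172))&(h[...,1]>120)&(h[...,2]>60); m[300:]=0
r=zs(m); print('red top',np.percentile(r,[50,90,97]))
m=(h[...,0]>20)&(h[...,0]<32)&(h[...,1]>130)&(h[...,2]>90); m[300:]=0
print('collar',np.percentile(zs(m),[25,50,75,95]))
E
```

```text
time_s: 41.52
tcp_pos: [0.5483, -0.1841, 0.0756]
tcp_rot: [-3.141, -0.0, 2.322]
force: [-0.1, -0.3, 0.5]
opening: 0.086
grip_force: 0.0
time_s: 42.15
tcp_pos: [0.5489, -0.1841, 0.2553]
tcp_rot: [3.139, 0.004, 2.323]
force: [1.2, 0.2, 0.1]
opening: 0.0853
grip_force: 0.0
time_s: 42.4
tcp_pos: [0.5478, -0.1837, 0.2513]
tcp_rot: [-3.141, -0.001, 2.322]
force: [-0.1, 0.1, -0.6]
opening: 0.0853
grip_force: 0.0
red top [0.09325617 0.09579994 0.09661477]
collar [0.06030101 0.06081147 0.06134584 0.06205602]
```

View pics/w9.png

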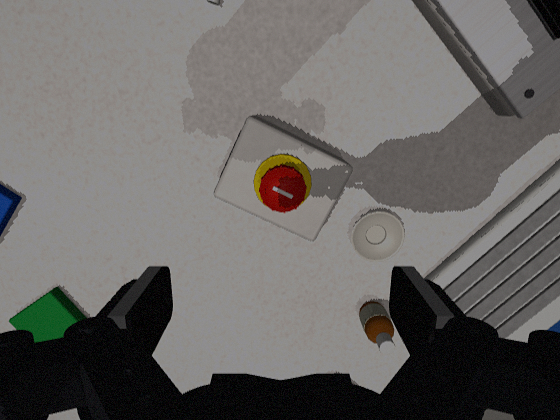

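The wrist view shows the stop at (282,188) with its white mark visible, and its top at about 0.0966 m, near the 0.097 of released. I'll confirm with the mark's angle in w1 and w9: it should be back at its starting angle.

Run:
```python
from h import *
c=eyes.get_calibration('wrist')
def T(p,r):
    M=np.eye(4);M[:3,:3]=Ro.from_euler('xyz',r).as_matrix();M[:3,3]=p;return M@c['T_tool_cam']
for f,E in(('w1',T([.5476,-.1843,.25],[3.14,0,-1.899])),('w9',T([.5478,-.1837,.2513],[-3.141,-.001,2.322]))):
    p=cv2.imread(f'pics/{f}.png')[...,::-1]; h=cv2.cvtColor(p,cv2.COLOR_RGB2HSV)
    red=(((h[...,0]<8)|(h[...,0]>172))&(h[...,1]>120)&(h[...,2]>60)).astype(np.uint8)
    cl=cv2.morphologyEx(red,cv2.MORPH_CLOSE,np.ones((13,13)))
    m=(cl>0)&(h[...,1]<110)&(h[...,2]>120); v,u=np.nonzero(m)
    w=cast(np.c_[u,v],.097,c['intrinsics'],E)[:,:2]; q=w-w.mean(0); U=np.linalg.svd(q,full_matrices=False)[2][0]
    print(f,len(u),w.mean(0),np.arctan(U[1]/U[0]))
```

```text
w1 85 [ 0.54958698 -0.18351491] 0.4616955405237928
w9 20 [ 0.54304982 -0.18574172] -0.8281545546002428
```

Run:
```python
from h import *
c=eyes.get_calibration('wrist')
def T(p,r):
    M=np.eye(4);M[:3,:3]=Ro.from_euler('xyz',r).as_matrix();M[:3,3]=p;return M@c['T_tool_cam']
for f,ctr,E in(('w1',(279,193),T([.5476,-.1843,.25],[3.14,0,-1.899])),('w9',(283,192),T([.5478,-.1837,.2513],[-3.141,-.001,2.322]))):
    p=cv2.imread(f'pics/{f}.png')[...,::-1].astype(int)
    Y,X=np.indices(p.shape[:2]); m=(p[...,1]>90)&(p[...,2]>90)&(np.hypot(X-ctr[0],Y-ctr[1])<15); v,u=np.nonzero(m)
    w=cast(np.c_[u,v],.097,c['intrinsics'],E)[:,:2]; q=w-w.mean(0); U=np.linalg.svd(q,full_matrices=False)[2][0]
    print(f,len(u),w.mean(0),np.arctan(U[1]/U[0]))
```

```text
w1 80 [ 0.54922855 -0.18398614] 0.3071533495757451
w9 62 [ 0.54820543 -0.18309237] 0.28818360861959624
```

The mark is back at its starting angle (0.288 against 0.307 rad), so the stop is fully up. I'll check the pile once more before handing in.

Run:
```python
from h import *
p,*_=cap('scene'); cv2.imwrite('pics/s2.png',cv2.resize(p[120:340,180:480,::-1],None,fx=2.5,fy=2.5))
```

```text
(no output)
```

View pics/s2.png

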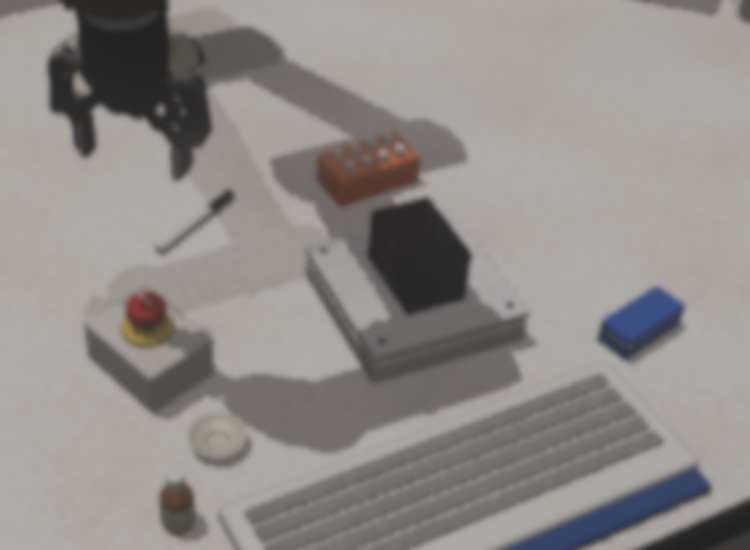

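The scene view shows the pile straight-sided and square on the tray at (418,255), the stop up at (146,310), and the gripper clear of everything.

```bash
python3 -c "
from bench import workorder
print(workorder.job_done())"
```

```text
the job is handed in; nothing more can be done
None
```

I pressed the stop in, stacked all four black cases squarely on the pad (about 2 mm off centre), turned the stop fully up again, and handed the job in; no verdict was shown.

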